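# Clamp the collimator in its inclined V-cradle

### The arm

A 6-joint arm with a two-finger parallel gripper is mounted at the origin on a cart in front of the work surface, level with it; the furniture and walls round the work are solid. World frame = base frame: x ahead of the robot, y to its left, z up, the work surface at z = 0. Lengths are in mm, angles in rad, forces in N, time in s.
With the tool pointing down it reaches from about 350 to 875 mm from the base axis. Payload 4.2 kg.
Tool frame: the origin (TCP) lies between the finger pads; the fingertips stand 14 mm ahead of it and the grasp point (between the pads) lies 5 mm behind it; z points along the fingers, y is the line along which they close (so a half turn about z gives the same grasp; the last joint's range is limited). The gripper opens to 85 mm and grips with 20 to 120 N. Pads are 22 mm wide; open, the fingers measure 114 mm over their backs; the gripper's body (76 mm by 85 mm) begins 54 mm behind the grasp point. The pads swing forward as they close: fully open they stand 13 mm farther back than shut.
Start: joints at [-0.932, 0.385, 0.008, 0, -1.194, -0.259], TCP at [231.723, -580.434, 245.312] pointing down, gripper open.
Joint ranges: [-3.14, 3.14], [-1.21, 2.06], [-1.07, 1.41], [-3.16, 2.05], [-2.99, -0.16], [-3.1, 3.1]. Speed limits (rad/s): [2.79, 2.79, 3.14, 3.14, 3.14, 3.14].

### API

Orientations are given as a 3x3 rotation matrix whose columns are the frame's x, y, z axes.
In Python, from station import get_state, capture, sign_off gives the robot as it stands.
- The arm moves only by the tool send_rows, never from a script. Its argument "increments" is a list of rows, each an object with "slide": the shift along the tool's x, y, z in mm, a list of three; "dr": the turn, a rotation vector about the tool's x, y, z in degrees, a list of three; "grip": the finger opening in mm, from 0 to 85.4. In form: [{"slide": [x, y, z], "dr": [wx, wy, wz], "grip": grip}, ...]. A call has 1 to 8 rows; each row shifts and turns the commanded pose from where the row before left it, along the tool's axes as they then stand; what a row does not reach is not made up. A row lasts 1/8 s, in which the tool goes at most 62.5 mm and 10.7 degrees, less where a joint would pass 70% of its speed; a pose out of reach is approached as far as the arm can. A call with a gripper value outside its range is refused whole. The fingers move at their own pace and stop on an object; "newtons" is the grip in N (left out, the last holds). Time passes only in rows, so rows that do not move let the fingers close. It gives the time, the measured TCP pose, the force, the opening and the grip force at its end, in the units of the state.
- get_state(): the state, without advancing time (a new reading comes with each control period).
- capture(name): name is "side" or "top"; returns a dict with "image" (420x560x3 uint8, red, green, blue), "range_z" (420x560 float32, mm along the optical axis (not along the pixel's ray), 0 where there is no reading), "K" (3x3 intrinsics, pixels), "k1" (the pictures are not rectified: a ray, as slopes to the right and down, at radius r is drawn at 1 + k1 r^2 times it, then the intrinsics apply), "pose" (4x4, takes a point from camera to world coordinates). Camera axes: x right, y down, z forward; pixel columns grow to the right and rows downward; lengths in mm; the calibration is good to about 2 mm. A picture is of the moment at which its call begins.
- sign_off(): hands the job in; it is judged then, once.
The state is a dict: "time_s": time; "q": joint angles; "qd": joint speeds; "joint_torque": joint torques, N m; "tcp_pos": TCP position; "tcp_rot": TCP orientation; "contact_force": force on the tool from outside, world axes, zero at the start; "ft_torque": the same for the moment, N m; "opening": finger opening in mm; "finger_force": force on a finger pad.
Only numpy, scipy, OpenCV 4.12 (cv2) and the standard library are available. Lean on these libraries where they do the work, as an engineer would, in place of code of your own. Each camera call takes 0.05 s, during which the arm holds its last target. There are 200 camera calls.

### The job

Take the collimator tube out of its storage rest and lay it in the two V-blocks of the inclined mount, lens end down the slope, then gently push it down the slope until its lens end bears firmly on the end stop. When it is home, turn both clamp knobs clockwise to their end stops so that their arms hold the tube; never press the tube hard on the mount (80 N at most), and leave the cup, tape roll, caliper and lens cap where they are.

Things in the scene. Friction and masses are not known exactly. Their poses are not given: they have to be found in the camera images.
- collimator: aluminium tube, barrel 44 mm across, 150 mm long, black ribbed grip ring (47 mm across, 36 mm long) round its middle; beyond the barrel's +x end a black neck (30 x 12 mm) and a thin connector (14 x 14 mm). About 0.3 kg. Origin on the axis, mid barrel and mid ring; x along the tube, lens end at -x; may be rolled about x. Lies level at the start, axis 55 mm above the bench.
- collimator_front (a point): centre of the lens end face of the barrel, 75 mm from the collimator's origin along its -x
- rest: grey storage rest, fixed, base 136 x 72 x 6 mm, two V-ribs 14 mm thick (centres 48 mm either side of the middle along x, 68 mm wide, tops 49 mm above the bench). Origin under its middle on the bench; x along the tube lying in it.
- cradle: inclined head of the fixed mount, sloping 30 degrees: a seated collimator's frame coincides with this one. Origin on the tube axis, mid barrel, 145 mm above the bench; x up the slope along the tube, z square to the slope. V-blocks 22 mm thick, centres at x = +/-52 mm, 68 mm wide, tops 6 mm below the axis; between them free down to the rail top, 47 mm below the axis.
- end_stop: steel plate 40 mm wide, 8 mm thick at the low end of the cradle. Origin at cradle x = -75 mm on the tube axis, in the face on which the barrel's lens end bears; the plate covers only what is more than 6 mm below the axis. Axes as the cradle's.
- clamp_lower (a joint): turn of the lower clamp, rad: 0 to 0.2 open (arm points down the slope, clear of the tube), 1.45 at its end stop (arm across the tube). Grows clockwise seen from above. Turns about cradle z through x -60, y -42 mm; stays where left, friction 0.06 N m.
- clamp_lower_knob (a point): middle of the lower clamp's black bar knob: 36 mm long along the point's x (the arm's direction), 10 mm thick along y, 17 mm high along z (the turning axis); 43.5 mm above the tube axis. The arm (14 mm wide, reaching 49 mm from the turning axis) lies below, its top 9.5 mm under this point, and turns with it.
- clamp_upper (a joint): turn of the upper clamp, the same as the lower: 0 to 0.2 open (arm points up the slope), 1.45 at its end stop (arm across the tube), clockwise. It turns about cradle z through (x +60, y +42 mm).
- clamp_upper_knob (a point): middle of the upper clamp's bar knob, like that of the lower clamp
- pad_lower: white round-nosed spring pad (12 mm) under the end of the lower clamp's arm, 42 mm from its turning axis; it rides up about 1.5 mm on to the seated barrel and presses it into the V with about 3 N
- pad_upper: the same pad of the upper clamp
- cup: translucent open specimen cup, 69 mm across, 37 mm high, bystander
- caliper: vernier caliper, 205 x 64 x 10 mm, bystander
- cap: round black lens cap, 54 mm across, 11 mm high, bystander
- tape: black tape roll, 58 mm across, 19 mm high, bystander

How it is judged:
By the outcome, as a careful person would: the job done as asked, in the order asked, and still so for the second after the job is handed in, with the robot touching nothing.
It also fails if it takes over 61 s, if anything falls off the work surface, if the arm or the gripper's body presses on something with over 40 N, if the wrist force passes 120 N, or if a joint passes its speed limit or range.

## Working session

There is one attempt and no reset: what is moved stays moved. The work goes in short steps, Python scripts to look and compute and a tool call to move; the robot and the scene stay as the last step left them, time stands still between calls to the robot, and variables do not carry over. Pictures are saved under pics/ and viewed, at most 10 in all, crops included, and the job is handed in when it is done.

Besides the shell and the picture viewer there is one more tool, called as name(argument=value, ...) on one line, values as JSON. send_rows: Moves the arm, as the interface text tells. Its arguments: {"type":"object","properties":{"increments":{"type":"array","items":{"type":"object","properties":{"slide":{"type":"array","items":{"type":"number"}},"dr":{"type":"array","items":{"type":"number"}},"grip":{"type":"number"}}}},"newtons":{"type":"number"}},"required":["increments"]}

```bash
mkdir -p pics; ls
python3 - <<'E'
from station import *
import cv2,numpy as np
s=get_state(); print({k:np.round(v,3).tolist() for k,v in s.items()})
for n in("side","top"):
    c=capture(n); np.savez(f"{n}0.npz",**c); cv2.imwrite(f"pics/{n}0.png",c["image"][:,:,::-1])
    print(n,c["K"].tolist(),c["k1"],np.round(c["pose"],4).tolist(),(c["range_z"]>0).mean())
E
```

```text
pics
{'time_s': 0.0, 'q': [-0.932, 0.386, 0.007, -0.0, -1.194, -0.259], 'qd': [-0.0, 0.001, 0.0, -0.001, 0.001, -0.0], 'joint_torque': [-0.001, -39.229, 18.84, 4.186, -0.005, 0.0], 'tcp_pos': [231.533, -579.938, 244.212], 'tcp_rot': [[-0.929, -0.371, -0.001], [-0.371, 0.929, 0.002], [0.0, 0.002, -1.0]], 'contact_force': [-0.29, 0.706, -0.026], 'ft_torque': [-0.033, 0.002, 0.017], 'finger_force': 0.0, 'opening': 85.714}
side [[505.1944083536145, 0.0, 282.17266915663106], [0.0, 505.1944083536145, 201.3750851539015], [0.0, 0.0, 1.0]] 0.03569790440411245 [[0.9935, -0.0855, 0.0745, 360.4934], [-0.1113, -0.608, 0.7861, -1264.6386], [-0.0219, -0.7893, -0.6136, 1033.3538], [0.0, 0.0, 0.0, 1.0]] 0.9960416666666667
top [[490.2577244463932, 0.0, 280.6124734167354], [0.0, 490.2577244463932, 220.95345208816315], [0.0, 0.0, 1.0]] -0.07412845950629815 [[0.0068, -0.9847, 0.1741, 279.4899], [-0.9999, -0.0048, 0.0121, -159.1415], [-0.0111, -0.1742, -0.9846, 1299.2449], [0.0, 0.0, 0.0, 1.0]] 0.995812074829932
```

View pics/side0.png

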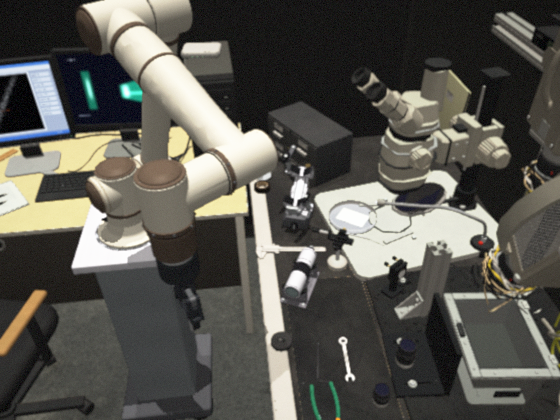

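View pics/top0.png

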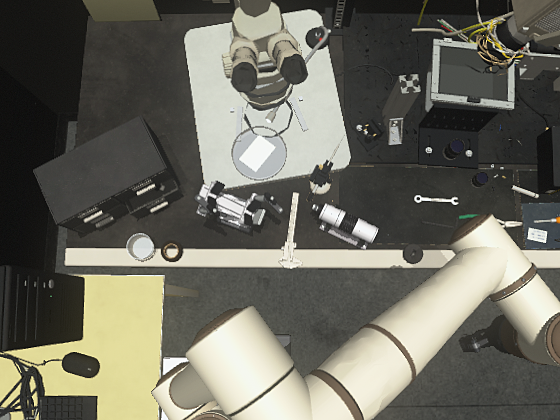

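The side view shows the tube in its rest at about (303,268) and the mount at about (298,190). In the top view they are at about (345,222) and (235,207). Next I'll enlarge both and compute points.

```bash
cat > h.py <<'E'
import numpy as np,cv2
def load(f): return dict(np.load(f))
def rays(c,uv):
    uv=np.asarray(uv,float).reshape(-1,2); K=c["K"]; k1=float(c["k1"])
    d=(uv-[K[0,2],K[1,2]])/[K[0,0],K[1,1]]
    s=d.copy()
    for _ in range(20): s=d/(1+k1*(s**2).sum(1,keepdims=True))
    return np.c_[s,np.ones(len(s))]
def world(c,uv,z=None):
    r=rays(c,uv); P=c["pose"]
    if z is None:
        uvi=np.round(np.asarray(uv).reshape(-1,2)).astype(int); rz=c["range_z"][uvi[:,1],uvi[:,0]]
        return (r*rz[:,None])@P[:3,:3].T+P[:3,3]
    d=r@P[:3,:3].T; return P[:3,3]+d*((z-P[2,3])/d[:,2])[:,None]
def proj(c,X):
    P=c["pose"]; p=(np.asarray(X,float).reshape(-1,3)-P[:3,3])@P[:3,:3]
    s=p[:,:2]/p[:,2:]; s=s*(1+float(c["k1"])*(s**2).sum(1,keepdims=True))
    return s*[c["K"][0,0],c["K"][1,1]]+[c["K"][0,2],c["K"][1,2]]
def tri(c1,u1,c2,u2):
    A=[];b=[]
    for c,u in((c1,u1),(c2,u2)):
        d=(rays(c,u)@c["pose"][:3,:3].T)[0]; d/=np.linalg.norm(d); M=np.eye(3)-np.outer(d,d); A.append(M); b.append(M@c["pose"][:3,3])
    X=np.linalg.solve(sum(A),sum(b)); return X,[np.linalg.norm(A[i]@X-b[i]) for i in(0,1)]
def crop(c,x0,y0,w,h,f):
    return cv2.resize(np.ascontiguousarray(c["image"][y0:y0+h,x0:x0+w,::-1]),None,fx=f,fy=f,interpolation=cv2.INTER_CUBIC)
E
python3 - <<'E'
from h import *
t=load("top0.npz");s=load("side0.npz")
a=crop(t,185,165,100,75,4);b=crop(t,300,185,100,75,4);c=crop(s,270,155,60,75,4);d=crop(s,270,235,60,75,4)
im=np.zeros((600,640,3),np.uint8);im[:300,:400]=a;im[300:,:400]=b;im[:300,400:]=c;im[300:,400:]=d
cv2.imwrite("pics/c1.png",im)
for n,c,uvs in(("top",t,[(345,222),(290,200),(150,215),(345,260),(230,205)]),("side",s,[(303,268),(298,190),(330,320)])):
    for uv,X in zip(uvs,world(c,uvs)): print(n,uv,X.round(1))
E
```

```text
top (345, 222) [ 493.6 -307.    77.9]
top (290, 200) [ 5.672e+02 -1.683e+02 -4.000e-01]
top (150, 215) [523.7 211.8   1.3]
top (345, 260) [ 404.9 -315.    -1.1]
top (230, 205) [531.  -17.7 102.5]
side (303, 268) [ 499.4 -329.5   75.2]
side (298, 190) [529.4 -13.6  96.1]
side (330, 320) [ 550.4 -453.8    8. ]
```

View pics/c1.png

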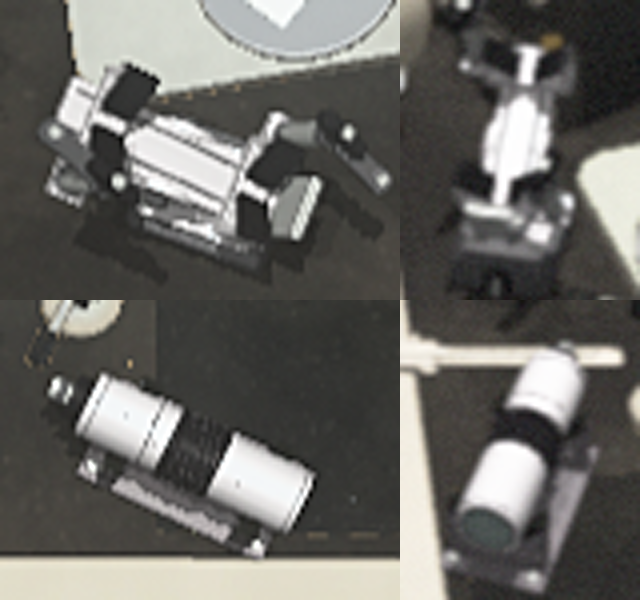

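The crop shows the tube with its connector toward +y and its lens toward -y. The mount's V-blocks are dark, with the rail between them, one arm sticking out to the right and another at the left end. Heights next.

Run:
```python
from h import *
from scipy.optimize import least_squares
t=load("top0.npz");s=load("side0.npz")
def cloud(c,x0,y0,x1,y1):
    g=np.array([(u,v) for v in range(y0,y1) for u in range(x0,x1)]); return g,world(c,g),c["image"][g[:,1],g[:,0]].astype(int)
# collimator: bright barrel/ring
C=[]
for n,c,b in(("t",t,(310,195,385,255)),("s",s,(280,245,325,305))):
    g,X,I=cloud(c,*b); m=(X[:,2]>58)&(X[:,2]<90); X=X[m]; C.append(X); print(n,len(X),X.min(0).round(1),X.max(0).round(1))
for k,X in list(enumerate(C))+[(2,np.vstack(C))]:
    def res(p):
        d=np.array([np.cos(p[2]),np.sin(p[2]),0]); w=X-[p[0],p[1],p[3]]; w=w-np.outer(w@d,d); return np.linalg.norm(w,axis=1)-22.4
    r=least_squares(res,[495,-318,np.radians(60),55],loss="soft_l1",f_scale=1.5); p=r.x
    d=np.array([np.cos(p[2]),np.sin(p[2]),0]); a=(X-[p[0],p[1],p[3]])@d
    print(k,"axis pt",p[:2].round(1),"yaw",np.degrees(p[2]).round(2),"z",p[3].round(1),"ext",np.percentile(a,[0,.5,99,100]).round(1),"rms",np.sqrt(np.mean(res(p)**2)).round(2))
# mount height pictures
out=[]
for c,(x0,y0,w,h) in((t,(185,165,100,75)),(s,(270,150,60,75))):
    g,X,I=cloud(c,x0,y0,x0+w,y0+h); z=X[:,2].reshape(h,w)
    cm=cv2.applyColorMap(np.clip(z/210*255,0,255).astype(np.uint8),cv2.COLORMAP_TURBO)
    out.append(cv2.resize(cm,None,fx=5,fy=5,interpolation=cv2.INTER_NEAREST))
    print(z[::4,::5].round(0).astype(int).tolist() if c is t else "")
im=np.zeros((375,800,3),np.uint8); im[:,:500]=out[0]; im[:,500:]=out[1]; cv2.imwrite("pics/c2.png",im)
```

```text
t 1073 [ 446.9 -392.8   58. ] [ 545.7 -224.7   84.8]
s 729 [ 445.2 -398.    58. ] [ 544.5 -230.7   81.6]
0 axis pt [601.5 -97.2] yaw 64.44 z 55.0 ext [-318.8 -317.8 -148.1 -142.4] rms 3.59
1 axis pt [ 573.  -156.2] yaw 64.5 z 52.7 ext [-261.7 -259.9  -94.5  -82.4] rms 3.09
2 axis pt [ 572.2 -157.6] yaw 64.48 z 54.0 ext [-260.2 -257.7  -83.2  -75.3] rms 3.5
[[3, -1, -3, 2, 27, 20, 24, 27, 28, 28, 29, 26, 28, 29, 28, 31, 29, 28, 28, 24], [3, -3, -2, -3, 23, 25, 24, 23, 26, 21, 27, 29, 32, 28, 26, 29, 30, 28, 26, 31], [3, -5, -6, -3, 22, 31, 27, 19, 25, 26, 22, 34, 28, 29, 29, 31, 28, 27, 39, 25], [2, 1, -1, 1, 26, 25, 26, 20, 23, 22, 24, 23, 27, 47, 29, 25, 42, 29, 29, 24], [5, -1, 0, -4, 20, 27, 161, 23, 22, 27, 25, 28, 22, 25, 25, 23, 18, 9, 2, 4], [8, 1, 0, 3, 142, 137, 170, 171, 28, 27, 24, 15, 17, 6, 3, -2, 3, 0, -6, 0], [2, -2, 2, 1, 140, 148, 158, 155, 9, -1, 5, -3, -3, 2, -1, -1, 0, 0, -4, 4], [2, 1, 4, 144, 140, 142, 151, 121, 100, 91, 2, -2, 3, 3, 89, 1, 165, 0, 3, 4], [0, 2, 229, 226, 140, 153, 141, 122, 114, 107, 106, 23, -1, 83, 94, 117, 149, 166, 3, 0], [6, 1, 218, 223, 219, 163, 152, 118, 107, 102, 99, 90, 29, 99, 117, 109, -2, 146, 153, 1], [-4, 2, 8, 151, 214, 224, 161, 116, 109, 103, 92, 91, 95, 108, 107, -4, -2, 1, 129, 3], [0, -4, 2, 159, 190, 219, 220, 105, 105, 102, 94, 87, 94, 100, 94, 88, 6, 4, 129, 126], [-1, -2, -3, 146, 142, 206, 219, 37, 91, 99, 90, 85, 104, 90, 72, 99, 3, 5, -1, -3], [0, 5, -2, 2, 1, 1, 2, 42, 39, 34, 36, 93, 115, 102, 84, 102, -4, -5, 1, 0], [2, 3, 0, 0, 2, 4, 4, 29, 31, 36, 37, 95, 121, 106, 88, 97, 0, 2, 2, 0], [1, 4, 2, 1, 6, 0, 5, 2, 3, 29, 34, 37, 91, 111, 2, -2, 0, 0, 3, 3], [0, 1, 4, 1, -3, 4, 1, -1, -2, -1, 3, 28, 31, 26, -6, -2, 1, -1, 2, 3], [1, 1, 1, 0, -1, 0, -2, 2, 4, 1, 1, 1, 2, 1, 0, -1, 1, 3, 0, -2], [6, 3, 4, -5, 4, 3, -2, 0, 3, -1, -3, 5, 1, -1, 1, 7, -1, -3, -2, 0]]
```

View pics/c2.png

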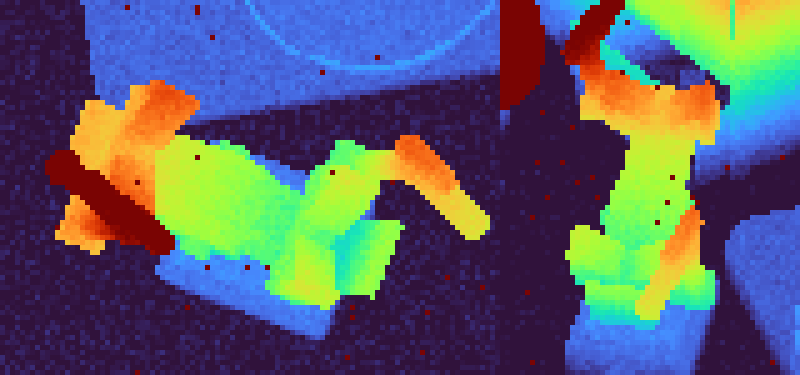

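The height map shows the mount's high end toward +y (upper arm at about 220 mm) and its low end toward -y with the stop plate. The lower arm points down the slope. I'll move toward the tube first and refine the measurements from the saved pictures.

send_rows(increments=[{"slide": [-30, 12, 4], "dr": [0, 0, 0], "grip": 85}, {"slide": [-50, 21, 4], "dr": [0, 0, 0], "grip": 85}, {"slide": [-55, 23, 4], "dr": [0, 0, 0], "grip": 85}, {"slide": [-55, 23, 4], "dr": [0, 0, 0], "grip": 85}, {"slide": [-55, 23, 4], "dr": [0, 0, 0], "grip": 85}, {"slide": [-50, 21, 4], "dr": [0, 0, 0], "grip": 85}, {"slide": [-40, 17, 4], "dr": [0, 0, -8], "grip": 85}, {"slide": [0, 0, 0], "dr": [0, 0, -8], "grip": 85}], newtons=40)

```text
time_s: 1.1
tcp_pos: [492.6, -323.8, 216.2]
tcp_rot: [[-0.785, -0.619, -0.001], [-0.619, 0.785, 0.001], [0.0, 0.002, -1.0]]
contact_force: [0.4, -0.6, -0.6]
opening: 84.7
finger_force: 0.0
```

Run:
```python
from h import *
from scipy.optimize import least_squares
t=load("top0.npz");s=load("side0.npz")
def cloud(c,x0,y0,x1,y1):
    g=np.array([(u,v) for v in range(y0,y1) for u in range(x0,x1)]); return g,world(c,g),c["image"][g[:,1],g[:,0]].astype(int)
# --- collimator: white barrel + ring, per view
for n,c,b in(("t",t,(315,195,385,250)),("s",s,(280,240,325,305))):
    g,X,I=cloud(c,*b); v=I.mean(1); m=(X[:,2]>62)&(X[:,2]<90); X=X[m]; v=v[m]
    def res(p):
        d=np.array([np.cos(p[2]),np.sin(p[2]),0]); w=X-[p[0],p[1],p[3]]; w=w-np.outer(w@d,d); return np.linalg.norm(w,axis=1)-22.3
    p=least_squares(res,[495,-318,np.radians(64.5),55],loss="soft_l1",f_scale=1).x
    d=np.array([np.cos(p[2]),np.sin(p[2]),0]); o=np.array([495,-320,55.]); q=np.array([p[0],p[1],p[3]]); q=q+((o-q)@d)*d
    a=(X-q)@d; br=v>120
    print(n,"pt",q.round(1),"yaw",np.degrees(p[2]).round(2))
    h=[(int(k),int(((a>=k)&(a<k+4)).sum()),int(v[(a>=k)&(a<k+4)].mean()) if ((a>=k)&(a<k+4)).any() else 0) for k in range(-96,112,4)]; print(h)
# --- mount
al=np.radians(30)
def frame(o,yaw):
    x=np.array([np.cos(yaw)*np.cos(al),np.sin(yaw)*np.cos(al),np.sin(al)]); z=np.array([-np.cos(yaw)*np.sin(al),-np.sin(yaw)*np.sin(al),np.cos(al)])
    return np.c_[x,np.cross(z,x),z]
for n,c,b in(("t",t,(215,188,247,225)),("s",s,(285,170,315,212))):
    g,X,I=cloud(c,*b); m=(I.mean(1)>150)&(X[:,2]>75)&(X[:,2]<128); X=X[m]
    for _ in range(6):
        mu=X.mean(0); nn=np.linalg.svd(X-mu)[2][2]; nn*=np.sign(nn[2]); r=(X-mu)@nn; X=X[abs(r)<max(2.2*r.std(),2)]
    print(n,len(X),"plane n",nn.round(3),"tilt",np.degrees(np.arccos(nn[2])).round(1),"yaw",np.degrees(np.arctan2(-nn[1],-nn[0])).round(1),"mu",mu.round(1),"rms",r.std().round(2))
# highest things along the way
for n,c in(("t",t),("s",s)):
    g,X,I=cloud(c,0,0,560,420)
    for y0 in range(-450,150,50):
        m=(X[:,1]>y0)&(X[:,1]<y0+50)&(X[:,0]>420)&(X[:,0]<620)&(X[:,2]<500); print(y0,np.percentile(X[m,2],99).round() if m.sum()>20 else None,end="; ")
    print()
```

```text
t pt [ 494.8 -319.9   55.2] yaw 64.65
[(-96, 0, 0), (-92, 0, 0), (-88, 0, 0), (-84, 0, 0), (-80, 0, 0), (-76, 0, 0), (-72, 24, 204), (-68, 25, 212), (-64, 27, 219), (-60, 25, 223), (-56, 25, 222), (-52, 26, 226), (-48, 25, 223), (-44, 22, 224), (-40, 24, 221), (-36, 23, 225), (-32, 26, 221), (-28, 24, 227), (-24, 26, 224), (-20, 23, 238), (-16, 27, 92), (-12, 25, 52), (-8, 30, 54), (-4, 32, 54), (0, 23, 55), (4, 30, 57), (8, 25, 54), (12, 28, 53), (16, 26, 44), (20, 26, 176), (24, 25, 231), (28, 24, 224), (32, 26, 180), (36, 25, 224), (40, 26, 227), (44, 21, 223), (48, 25, 229), (52, 23, 221), (56, 26, 227), (60, 25, 221), (64, 25, 226), (68, 26, 196), (72, 25, 219), (76, 18, 155), (80, 17, 44), (84, 13, 53), (88, 13, 92), (92, 3, 95), (96, 2, 117), (100, 0, 0), (104, 0, 0), (108, 0, 0)]
s pt [ 495.  -320.    52.9] yaw 64.67
[(-96, 0, 0), (-92, 0, 0), (-88, 0, 0), (-84, 2, 130), (-80, 23, 111), (-76, 36, 166), (-72, 16, 231), (-68, 18, 235), (-64, 16, 236), (-60, 25, 233), (-56, 11, 230), (-52, 18, 243), (-48, 20, 237), (-44, 18, 239), (-40, 12, 238), (-36, 20, 237), (-32, 20, 236), 
[... 242 characters left out ...]
, 237), (40, 10, 231), (44, 16, 237), (48, 16, 245), (52, 13, 238), (56, 16, 238), (60, 16, 236), (64, 11, 229), (68, 14, 219), (72, 8, 208), (76, 1, 161), (80, 2, 139), (84, 5, 157), (88, 1, 131), (92, 0, 0), (96, 0, 0), (100, 0, 0), (104, 0, 0), (108, 0, 0)]
t 408 plane n [-0.187 -0.46   0.868] tilt 29.8 yaw 67.9 mu [531.1 -18.9 101.6] rms 2.48
s 282 plane n [-0.206 -0.305  0.93 ] tilt 21.6 yaw 55.9 mu [529.8 -25.5  99.8] rms 4.67
-450 9.0; -400 79.0; -350 82.0; -300 133.0; -250 124.0; -200 14.0; -150 165.0; -100 122.0; -50 187.0; 0 227.0; 50 147.0; 100 161.0; 
-450 7.0; -400 76.0; -350 78.0; -300 130.0; -250 118.0; -200 55.0; -150 161.0; -100 113.0; -50 215.0; 0 224.0; 50 23.0; 100 159.0;
```

The tube centre is about (495,-320), height 54 (text: 55), yaw 64.7°, with the ring centred. Now I'll descend over it while measuring the mount more finely.

send_rows(increments=[{"slide": [0, 0, 0], "dr": [0, 0, -8.8], "grip": 85}, {"slide": [0, 0, 20], "dr": [0, 0, -8.8], "grip": 85}, {"slide": [0, 0, 30], "dr": [0, 0, -8.8], "grip": 85}, {"slide": [-4.5, -0.5, 35], "dr": [0, 0, 0], "grip": 85}, {"slide": [0, 0, 35], "dr": [0, 0, 0], "grip": 85}, {"slide": [0, 0, 25], "dr": [0, 0, 0], "grip": 85}, {"slide": [0, 0, 18], "dr": [0, 0, 0], "grip": 85}, {"slide": [0, 0, 0], "dr": [0, 0, 0], "grip": 85}])

```text
time_s: 2.1
tcp_pos: [492.1, -321.9, 52.5]
tcp_rot: [[-0.436, -0.9, -0.004], [-0.9, 0.436, 0.002], [0.0, 0.004, -1.0]]
contact_force: [-0.9, -0.1, 0.4]
opening: 84.9
finger_force: 0.0
```

```bash
cat >> h.py <<'E'
al=np.radians(30)
def frame(yaw):
    x=np.array([np.cos(yaw)*np.cos(al),np.sin(yaw)*np.cos(al),np.sin(al)]); z=np.array([-np.cos(yaw)*np.sin(al),-np.sin(yaw)*np.sin(al),np.cos(al)])
    return np.c_[x,np.cross(z,x),z]
def cloud(c,x0,y0,x1,y1):
    g=np.array([(u,v) for v in range(y0,y1) for u in range(x0,x1)]); return g,world(c,g),c["image"][g[:,1],g[:,0]].astype(int)
E
python3 - <<'E'
from h import *
t=load("top0.npz");s=load("side0.npz")
o=np.array([524,-36,145.])
# orthographic maps in the cradle frame (2 mm cells), height colour + image colour
R=frame(np.radians(68.5)); ims=[]
for c,b in((t,(185,160,290,245)),(s,(270,150,330,240))):
    g,X,I=cloud(c,*b); Y=(X-o)@R; I=I[:,::-1]
    A=np.zeros((100,130,3),np.uint8); H=np.full((100,130),-99.)
    for y,i in sorted(zip(Y.tolist(),I.tolist()),key=lambda k:k[0][2]):
        u,v=int(round((y[0]+130)/2)),int(round((100-y[1])/2))
        if 0<=u<130 and 0<=v<100 and -60<y[2]<60: A[v,u]=i; H[v,u]=y[2]
    B=cv2.applyColorMap(np.clip((H+60)*255/120,0,255).astype(np.uint8),cv2.COLORMAP_TURBO)
    ims.append(np.vstack([cv2.resize(k,None,fx=3,fy=3,interpolation=cv2.INTER_NEAREST) for k in(A,B)]))
cv2.imwrite("pics/c3.png",np.hstack(ims))
E
```

```text
(no output)
```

View pics/c3.png

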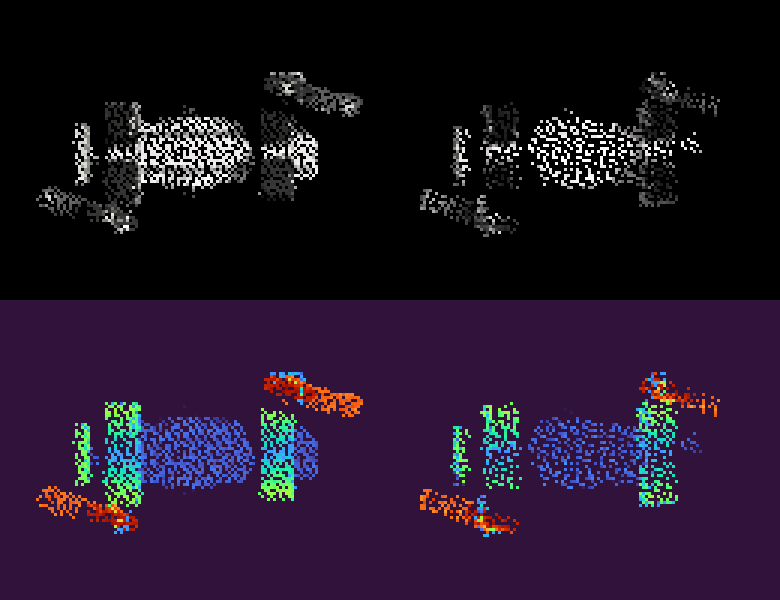

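The map in the cradle frame shows both V-blocks and the stop plate at the low end. Both arms are open, turned about 0.2 rad clockwise. I'll close on the tube and get numbers.

send_rows(increments=[{"slide": [-2.8, -2, 0], "dr": [0, 0, 0.8], "grip": 60}, {"slide": [0, 0, 0], "dr": [0, 0, 0], "grip": 44}, {"slide": [0, 0, 0], "dr": [0, 0, 0], "grip": 40}, {"slide": [0, 0, 0], "dr": [0, 0, 0], "grip": 40}, {"slide": [0, 0, 0], "dr": [0, 0, 0], "grip": 40}], newtons=50)

```text
time_s: 2.72
tcp_pos: [494.8, -320.0, 55.4]
tcp_rot: [[-0.448, -0.894, -0.003], [-0.894, 0.448, 0.001], [0.0, 0.003, -1.0]]
contact_force: [-4.2, 2.9, 6.1]
opening: 45.7
finger_force: 50.5
```

Run:
```python
from h import *
t=load("top0.npz");s=load("side0.npz")
o=np.array([524,-36,145.]); R=frame(np.radians(68.5))
for n,c,b in(("t",t,(185,160,290,245)),("s",s,(270,150,330,240))):
    g,X,I=cloud(c,*b); Y=(X-o)@R; x,y,z=Y.T; v=I.mean(1)
    rail=(abs(x)<35)&(abs(y)<25)&(z<-38)&(z>-56)
    A=np.c_[x[rail],y[rail],np.ones(rail.sum())]; print(n,"rail z=ax+by+c",np.linalg.lstsq(A,z[rail],rcond=None)[0].round(3))
    lim=lambda a:np.percentile(a,[1,3,50,97,99]).round(1)
    for nm,m in(("Vlow",(x<-28)&(x>-85)&(abs(y)<40)&(z>-40)&(z<8)&(y>-30)&(v<100)),("Vup",(x>28)&(x<90)&(abs(y)<45)&(z>-40)&(z<8)&(v<100)),("stop",(x<-65)&(x>-110)&(abs(y)<30)&(z>-25)&(z<8)&(v>100))):
        p=Y[m]; hx=np.histogram(p[:,0],np.arange(-100,100,3)); print(nm,m.sum(),"x",lim(p[:,0]),"y",lim(p[:,1]),"z",lim(p[:,2]))
        if nm[0]=="V": # valley: z=c+k|y-y0| by x-sides
            f=p[(p[:,2]>-32)]; best=min((np.abs(f[:,2]-np.polyval(np.polyfit(abs(f[:,1]-y0),f[:,2],1),abs(f[:,1]-y0))).mean(),y0) for y0 in np.arange(-10,10,.5)); print("  valley y0",best)
    for nm,m in(("armL",(x<-50)&(y<-22)&(z>22)&(z<60)),("armU",(x>40)&(y>22)&(z>22)&(z<60))):
        for k,mm in(("all",m),("knob",m&(z>42))):
            p=Y[mm]; (cx,cy),(w,h),a=cv2.minAreaRect(p[:,:2].astype(np.float32)); d=np.linalg.svd(p[:,:2]-p[:,:2].mean(0))[2][0]
            print(nm,k,len(p),"mean",p.mean(0).round(1),"rect",round(cx,1),round(cy,1),round(w,1),round(h,1),"dir",np.degrees(np.arctan(d[1]/d[0])).round(1))
```

```text
t rail z=ax+by+c [ 4.0000e-03 -1.7000e-02 -4.7114e+01]
Vlow 198 x [-72.8 -62.6 -49.7 -39.3 -38.9] y [-29.5 -28.2   3.7  31.7  31.9] z [-37.5 -33.  -13.6  -1.1  -0.1]
  valley y0 (np.float64(3.1053452842483837), np.float64(-2.0))
Vup 196 x [43.6 44.2 56.  68.8 69.7] y [-31.6 -30.2  -8.7  40.9  41.9] z [-32.3 -29.2 -13.7  -0.8   0.8]
  valley y0 (np.float64(4.529142400565281), np.float64(1.5))
stop 88 x [-80.5 -79.9 -74.  -71.3 -71.1] y [-21.1 -20.6  -1.6  17.2  17.5] z [-24.6 -23.6  -8.2  -2.8  -2.2]
armL all 148 mean [-74.3 -37.   38.2] rect -77.6 -37.5 16.0 56.5 dir -13.5
armL knob 45 mean [-60.7 -42.2  50.1] rect -61.7 -42.9 10.2 22.7 dir -18.6
armU all 198 mean [77.6 38.3 40.3] rect 77.0 37.1 18.0 65.7 dir -16.6
armU knob 73 mean [62.6 41.9 50.4] rect 62.2 41.4 10.2 34.8 dir -16.4
s rail z=ax+by+c [-2.0000e-02 -2.4000e-02 -4.7186e+01]
Vlow 108 x [-83.6 -68.5 -59.7 -47.3 -45.9] y [-23.8 -21.6  15.1  30.2  30.9] z [-35.7 -33.6 -13.9  -1.8   0.3]
  valley y0 (np.float64(3.6197249228913475), np.float64(-2.0))
Vup 182 x [34.6 35.2 46.7 59.1 59.6] y [-35.2 -34.7  12.8  41.6  43.9] z [-38.1 -36.6 -13.6   3.1   6.5]
  valley y0 (np.float64(6.11276277131379), np.float64(-1.5))
stop 36 x [-87.3 -87.1 -84.2 -77.9 -77.8] y [-18.4 -16.1  -1.2  13.7  14.5] z [-16.7 -16.1  -7.1  -0.4   0.6]
armL all 194 mean [-111.1  -65.3   45. ] rect -126.0 -73.7 154.2 54.8 dir 37.5
armL knob 116 mean [-126.2  -83.1   52.9] rect -122.5 -78.3 154.2 43.2 dir 33.4
armU all 84 mean [61.9 36.  40.1] rect 64.6 36.2 14.5 48.2 dir -17.4
armU knob 35 mean [55.6 39.4 50. ] rect 57.5 40.4 12.3 30.8 dir -14.7
```

The tube is gripped (opening 45.7). The mount origin is about (524.8,-36.8,145), yaw 68.5°, and the rail lies 47.1 below the axis, as the text says. Now I'll lift.

send_rows(increments=[{"slide": [0, 0, -8], "dr": [0, 0, 0], "grip": 40}, {"slide": [0, 0, -15], "dr": [0, 0, 0], "grip": 40}, {"slide": [0, 0, -30], "dr": [0, 0, 0], "grip": 40}, {"slide": [0, 0, -45], "dr": [0, 0, 0], "grip": 40}, {"slide": [0, 0, -45], "dr": [0, 0, 0], "grip": 40}, {"slide": [0, 0, -40], "dr": [0, 0, 0], "grip": 40}, {"slide": [0, 0, -20], "dr": [0, 0, 0], "grip": 40}, {"slide": [0, 0, 0], "dr": [0, 0, 0], "grip": 40}], newtons=60)

```text
time_s: 3.72
tcp_pos: [497.1, -321.0, 260.1]
tcp_rot: [[-0.448, -0.894, 0.005], [-0.894, 0.448, -0.002], [-0.001, -0.006, -1.0]]
contact_force: [-0.8, -0.4, -3.5]
opening: 45.3
finger_force: 61.9
```

```bash
cat >> h.py <<'E'
O=np.array([524.8,-36.8,145.]); RC=frame(np.radians(68.5)); RT=RC@np.diag([-1,1,-1.])
def go(target_c,Rt=RT,o=O):
    from station import get_state
    from scipy.spatial.transform import Rotation as Ro
    s=get_state(); p=np.array(s["tcp_pos"]); R=np.array(s["tcp_rot"])
    rv=np.degrees(Ro.from_matrix(R.T@Rt).as_rotvec()); d=Rt.T@(o+RC@np.array(target_c,float)-p)
    print("pos",p.round(1),"in cradle",((p-o)@RC).round(1),"F cradle",(np.array(s["contact_force"])@RC).round(1),"M",np.round(s["ft_torque"],2),"open",round(s["opening"],1),"t",round(s["time_s"],2))
    print("turn (tool, deg)",rv.round(2),"then slide",d.round(1),"q",np.round(s["q"],2))
E
python3 -c "
from h import *
go([6,0,100])"
```

```text
pos [ 497.1 -321.   260.1] in cradle [-180.3  -78.4  237. ] F cradle [-2.3  0.6 -2.7] M [-0.01 -0.03 -0.04] open 45.3 t 3.73
turn (tool, deg) [ -1.66 -29.95  -4.94] then slide [-186.3   78.4  137. ] q [-0.3   0.32 -0.06  0.   -1.19 -0.17]
```

Lifted, with the 3.5 N weight reading as expected. Now tilt and go to hover over the mount.

send_rows(increments=[{"slide": [0, 0, 0], "dr": [-0.4, -7.5, -1.2], "grip": 40}, {"slide": [0, 0, 0], "dr": [-0.4, -7.5, -1.2], "grip": 40}, {"slide": [0, 0, 0], "dr": [-0.4, -7.5, -1.2], "grip": 40}, {"slide": [0, 0, 0], "dr": [-0.4, -7.5, -1.3], "grip": 40}, {"slide": [-45, 18, 20], "dr": [0, 0, 0], "grip": 40}, {"slide": [-50, 20, 25], "dr": [0, 0, 0], "grip": 40}, {"slide": [-50, 20, 30], "dr": [0, 0, 0], "grip": 40}, {"slide": [-41, 20, 30], "dr": [0, 0, 0], "grip": 40}])

```text
time_s: 4.72
tcp_pos: [501.7, -91.6, 258.9]
tcp_rot: [[-0.321, -0.93, 0.179], [-0.804, 0.368, 0.467], [-0.5, 0.006, -0.866]]
contact_force: [0.3, -0.6, -3.0]
opening: 45.2
finger_force: 62.1
```

Run:
```python
from h import *
from station import capture
go([6,0,60])
for n in("side","top"):
    c=capture(n); np.savez(f"{n}1.npz",**c)
t=load("top1.npz");s=load("side1.npz")
cv2.imwrite("pics/d1.png",np.hstack([crop(t,190,150,110,100,4),crop(s,255,120,85,100,4)])[:, :800])
```

```text
pos [501.7 -91.6 258.9] in cradle [  5.4   1.4 128.4] F cradle [-1.9 -0.5 -2.4] M [-1.33  0.41 -0.04] open 45.2 t 4.72
turn (tool, deg) [ 0.24  0.01 -0.23] then slide [-0.6 -1.4 68.4] q [-0.19  0.2  -0.12 -0.55 -1.21 -0.  ]
```

View pics/d1.png

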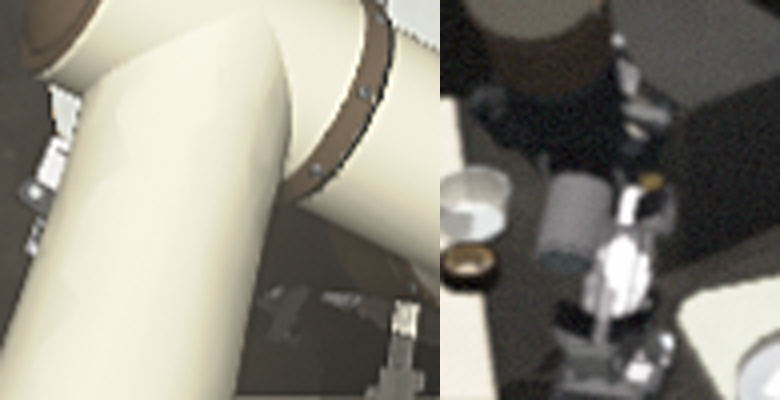

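The arm hides the mount from the top camera. The side view shows the tube hanging over the mount with its lens end down, at about side pixel (286,186). I'll descend part-way and check the tube's axial position in the side view.

send_rows(increments=[{"slide": [0, -0.5, 20], "dr": [0, 0, 0], "grip": 40}, {"slide": [0, -0.5, 25], "dr": [0, 0, 0], "grip": 40}, {"slide": [0, -0.4, 25], "dr": [0, 0, 0], "grip": 40}, {"slide": [0, 0, 18], "dr": [0, 0, 0], "grip": 40}, {"slide": [0, 0, 0], "dr": [0, 0, 0], "grip": 40}])

```text
time_s: 5.45
tcp_pos: [518.7, -52.7, 181.9]
tcp_rot: [[-0.322, -0.93, 0.177], [-0.804, 0.367, 0.467], [-0.499, 0.008, -0.866]]
contact_force: [0.4, 0.0, -2.2]
opening: 45.3
finger_force: 63.0
```

Run:
```python
from h import *
from station import capture,get_state
go([6,0,6])
c=capture("side"); np.savez("side2.npz",**c)
p=np.array(get_state()["tcp_pos"]); pc=(p-O)@RC
g,X,I=cloud(c,265,140,325,215); Y=(X-O)@RC-pc; v=I.mean(1)
m=(abs(Y[:,1])<30)&(Y[:,2]>-26)&(Y[:,2]<28)&(Y[:,0]>-95)&(Y[:,0]<-18); T=Y[m]
print(len(T),np.histogram(T[:,0],np.arange(-96,-16,4)))
b=T[T[:,0]>-72]
from scipy.optimize import least_squares
f=lambda q: np.hypot(b[:,1]-q[0]-q[2]*(b[:,0]+45),b[:,2]-q[1]-q[3]*(b[:,0]+45))-22
q=least_squares(f,[0,0,0,0],loss="soft_l1").x; print("axis at x=-45 rel tcp y,z,slopes",q.round(3),"rms",f(q).std().round(2))
```

```text
pos [518.7 -52.7 181.9] in cradle [ 3.7 -0.1 40.5] F cradle [-0.9 -0.4 -2. ] M [-1.4   0.48  0.01] open 45.3 t 5.45
turn (tool, deg) [ 0.4  -0.04 -0.26] then slide [-2.3  0.1 34.5] q [-0.11  0.28 -0.21 -0.6  -1.03  0.03]
353 (array([ 0,  1,  0,  1, 56, 32, 17, 21, 20, 15, 21, 14, 22, 20, 16, 21, 17,
       20, 24]), array([-96, -92, -88, -84, -80, -76, -72, -68, -64, -60, -56, -52, -48,
       -44, -40, -36, -32, -28, -24, -20]))
axis at x=-45 rel tcp y,z,slopes [ 2.840e-01 -2.501e+00  2.000e-02 -2.000e-03] rms 2.55
```

The lens end sits where expected relative to the TCP (same side-view bias as the stop). Now lower toward the V-blocks with a gap of about 7 mm to the stop.

send_rows(increments=[{"slide": [-3.5, 0, 10], "dr": [0, 0, -0.2], "grip": 40}, {"slide": [0, 0, 10], "dr": [0, 0, 0], "grip": 40}, {"slide": [0, 0, 7], "dr": [0, 0, 0], "grip": 40}, {"slide": [0, 0, 5], "dr": [0, 0, 0], "grip": 40}, {"slide": [0, 0, 2], "dr": [0, 0, 0], "grip": 40}, {"slide": [0, 0, 0], "dr": [0, 0, 0], "grip": 40}])

```text
time_s: 6.25
tcp_pos: [526.8, -34.2, 155.9]
tcp_rot: [[-0.317, -0.931, 0.18], [-0.806, 0.365, 0.467], [-0.5, 0.003, -0.866]]
contact_force: [-0.3, -1.2, -4.3]
opening: 45.2
finger_force: 63.0
```

```bash
python3 -c "
from h import *
go([7,0,0])"
```

```text
pos [526.8 -34.2 155.9] in cradle [ 8.2 -0.9  7.9] F cradle [-3.2 -0.1 -3.1] M [-1.27  0.48 -0.04] open 45.2 t 6.25
turn (tool, deg) [0.2  0.03 0.03] then slide [1.2 0.9 7.9] q [-0.08  0.31 -0.23 -0.62 -0.97  0.05]
```

send_rows(increments=[{"slide": [0.5, 0.5, 2], "dr": [0, 0, 0], "grip": 40}, {"slide": [0.5, 0.4, 2], "dr": [0, 0, 0], "grip": 40}, {"slide": [0, 0, 1.5], "dr": [0, 0, 0], "grip": 40}, {"slide": [0, 0, 0], "dr": [0, 0, 0], "grip": 40}, {"slide": [0, 0, 0], "dr": [0, 0, 0], "grip": 40}])

```text
time_s: 6.88
tcp_pos: [526.6, -32.1, 150.8]
tcp_rot: [[-0.317, -0.931, 0.18], [-0.806, 0.365, 0.467], [-0.501, 0.003, -0.866]]
contact_force: [0.1, 0.4, -2.6]
opening: 45.5
finger_force: 63.0
```

```bash
python3 -c "
from h import *
go([7,0,0])"
```

```text
pos [526.6 -32.1 150.8] in cradle [7.2 0.  2.5] F cradle [-1.   0.1 -2.4] M [-1.36  0.5   0.01] open 45.5 t 6.88
turn (tool, deg) [0.19 0.03 0.03] then slide [ 0.2 -0.   2.5] q [-0.07  0.32 -0.23 -0.63 -0.95  0.05]
```

send_rows(increments=[{"slide": [0, 0, 1], "dr": [0, 0, 0], "grip": 40}, {"slide": [0, 0, 1], "dr": [0, 0, 0], "grip": 40}, {"slide": [0, 0, 1], "dr": [0, 0, 0], "grip": 40}, {"slide": [0, 0, 0], "dr": [0, 0, 0], "grip": 40}])

```text
time_s: 7.38
tcp_pos: [527.4, -31.1, 148.8]
tcp_rot: [[-0.316, -0.931, 0.181], [-0.806, 0.365, 0.466], [-0.5, 0.002, -0.866]]
contact_force: [-1.8, -2.5, 3.3]
opening: 45.6
finger_force: 63.7
```

```bash
python3 -c "
from h import *
go([7,0,0])"
```

```text
pos [527.4 -31.1 148.8] in cradle [ 7.3 -0.3  0.2] F cradle [-1.   0.7  4.3] M [-1.27  0.8   0.01] open 45.6 t 7.38
turn (tool, deg) [0.14 0.02 0.05] then slide [0.3 0.3 0.2] q [-0.07  0.32 -0.24 -0.63 -0.95  0.05]
```

Contact at the expected height with almost no side force. I'll release gently so it settles in the Vs.

send_rows(increments=[{"slide": [0, 0, 0], "dr": [0, 0, 0], "grip": 50}, {"slide": [0, 0, 0], "dr": [0, 0, 0], "grip": 56}, {"slide": [0, 0, 0], "dr": [0, 0, 0], "grip": 56}, {"slide": [0, 0, 0], "dr": [0, 0, 0], "grip": 56}], newtons=25)

```text
time_s: 7.88
tcp_pos: [527.2, -30.6, 148.1]
tcp_rot: [[-0.317, -0.931, 0.18], [-0.806, 0.365, 0.467], [-0.501, 0.003, -0.866]]
contact_force: [0.5, 0.3, -0.3]
opening: 55.7
finger_force: 0.0
```

```bash
cat > look.py <<'E'
from h import *
from station import capture
import sys
def lens(c):
    g,X,I=cloud(c,265,140,325,215); Y=(X-O)@RC
    m=(abs(Y[:,1])<24)&(Y[:,2]>-5)&(Y[:,2]<26)&(Y[:,0]>-95)&(Y[:,0]<-18); T=Y[m]
    print("lens x hist",np.histogram(T[:,0],np.arange(-96,-48,3))[0].tolist(),"from -96 by 3")
    b=T[T[:,0]>-66]
    from scipy.optimize import least_squares
    f=lambda q: np.hypot(b[:,1]-q[0]-q[2]*(b[:,0]+45),b[:,2]-q[1]-q[3]*(b[:,0]+45))-22
    q=least_squares(f,[0,0,0,0],loss="soft_l1").x; print("axis y,z,slopes",q.round(3),len(b))
if __name__=="__main__":
    c=capture("side"); np.savez(sys.argv[1]+".npz",**c); lens(c); go([0,0,0])
E
python3 look.py side3
```

```text
lens x hist [0, 0, 2, 1, 2, 1, 0, 2, 38, 16, 15, 13, 15, 15, 9] from -96 by 3
axis y,z,slopes [-0.97  -0.801  0.016 -0.   ] 218
pos [527.2 -30.6 148.1] in cradle [ 7.3  0.1 -0.7] F cradle [-0.6 -0.4  0.3] M [-0.93  0.29 -0.04] open 56.3 t 7.92
turn (tool, deg) [0.2  0.04 0.03] then slide [ 7.3 -0.1 -0.7] q [-0.07  0.32 -0.24 -0.63 -0.95  0.06]
```

The tube rests in the Vs with its lens about 7 mm short of the stop. I'll regrip lightly and push it down the slope.

send_rows(increments=[{"slide": [0, 0, 0], "dr": [0, 0, 0], "grip": 44}, {"slide": [0, 0, 0], "dr": [0, 0, 0], "grip": 40}, {"slide": [0, 0, 0], "dr": [0, 0, 0], "grip": 40}, {"slide": [1.5, 0, 0], "dr": [0, 0, 0], "grip": 40}, {"slide": [1.5, 0, 0], "dr": [0, 0, 0], "grip": 40}, {"slide": [1.5, 0, 0], "dr": [0, 0, 0], "grip": 40}, {"slide": [0, 0, 0], "dr": [0, 0, 0], "grip": 40}], newtons=25)

```text
time_s: 8.8
tcp_pos: [526.1, -34.5, 146.1]
tcp_rot: [[-0.317, -0.931, 0.181], [-0.806, 0.365, 0.467], [-0.501, 0.002, -0.866]]
contact_force: [1.9, 0.8, 3.0]
opening: 46.2
finger_force: 26.4
```

```bash
python3 look.py side4
```

```text
lens x hist [0, 0, 2, 5, 8, 1, 9, 37, 14, 19, 10, 15, 15, 13, 13] from -96 by 3
axis y,z,slopes [-0.939 -0.684  0.035  0.01 ] 213
pos [526.1 -34.5 146.1] in cradle [ 2.8 -0.4 -0.4] F cradle [ 2.  -1.6  1.9] M [-0.54 -0.23 -0.13] open 46.2 t 8.85
turn (tool, deg) [0.13 0.04 0.04] then slide [ 2.8  0.4 -0.4] q [-0.08  0.32 -0.24 -0.63 -0.95  0.07]
```

send_rows(increments=[{"slide": [1, 0, 0], "dr": [0, 0, 0], "grip": 40}, {"slide": [1, 0, 0], "dr": [0, 0, 0], "grip": 40}, {"slide": [1, 0, 0], "dr": [0, 0, 0], "grip": 40}, {"slide": [0, 0, 0], "dr": [0, 0, 0], "grip": 40}])

```text
time_s: 9.35
tcp_pos: [525.1, -36.9, 144.6]
tcp_rot: [[-0.317, -0.931, 0.181], [-0.806, 0.365, 0.467], [-0.501, 0.002, -0.866]]
contact_force: [2.8, -0.1, 4.7]
opening: 45.7
finger_force: 26.5
```

```bash
python3 -c "
from h import *
go([0,0,0])"
```

```text
pos [525.1 -36.9 144.6] in cradle [-0.2 -0.4 -0.4] F cradle [ 3.1 -2.7  3.6] M [-0.49 -0.58 -0.32] open 45.7 t 9.35
turn (tool, deg) [0.13 0.03 0.04] then slide [-0.2  0.4 -0.4] q [-0.08  0.33 -0.24 -0.63 -0.95  0.07]
```

send_rows(increments=[{"slide": [1, 0, 0], "dr": [0, 0, 0], "grip": 40}, {"slide": [1, 0, 0], "dr": [0, 0, 0], "grip": 40}, {"slide": [1, 0, 0], "dr": [0, 0, 0], "grip": 40}, {"slide": [0, 0, 0], "dr": [0, 0, 0], "grip": 40}])

```text
time_s: 9.85
tcp_pos: [524.8, -37.8, 144.1]
tcp_rot: [[-0.316, -0.931, 0.182], [-0.804, 0.365, 0.469], [-0.503, 0.001, -0.864]]
contact_force: [4.5, 4.4, 7.0]
opening: 46.0
finger_force: 26.5
```

```bash
python3 look.py side5
```

```text
lens x hist [0, 0, 0, 1, 1, 29, 24, 11, 15, 9, 16, 11, 14, 12, 15] from -96 by 3
axis y,z,slopes [-0.573 -1.038  0.014  0.033] 226
pos [524.8 -37.8 144.1] in cradle [-1.3 -0.4 -0.3] F cradle [ 8.2 -1.8  4.3] M [ 1.15 -0.99 -0.21] open 46.0 t 9.9
turn (tool, deg) [0.12 0.21 0.06] then slide [-1.3  0.4 -0.3] q [-0.09  0.33 -0.24 -0.64 -0.95  0.08]
```

Contact with the stop: the force is rising and motion has stopped at x ≈ -1. I'll press a bit more, then relax and release.

send_rows(increments=[{"slide": [1, 0, 0], "dr": [0, 0, 0], "grip": 40}, {"slide": [1, 0, 0], "dr": [0, 0, 0], "grip": 40}, {"slide": [0, 0, 0], "dr": [0, 0, 0], "grip": 40}, {"slide": [0, 0, 0], "dr": [0, 0, 0], "grip": 40}])

```text
time_s: 10.4
tcp_pos: [524.8, -37.9, 144.0]
tcp_rot: [[-0.315, -0.931, 0.183], [-0.803, 0.364, 0.471], [-0.506, 0.001, -0.863]]
contact_force: [5.2, 9.0, 10.9]
opening: 46.3
finger_force: 26.4
```

```bash
python3 look.py side6
```

```text
lens x hist [0, 0, 2, 3, 6, 27, 25, 12, 18, 7, 19, 14, 9, 17, 13] from -96 by 3
axis y,z,slopes [-0.483 -0.572  0.003 -0.016] 225
pos [524.8 -37.9 144. ] in cradle [-1.3 -0.4 -0.3] F cradle [14.5 -0.7  3.6] M [ 2.6  -1.16 -0.07] open 46.2 t 10.45
turn (tool, deg) [0.12 0.39 0.08] then slide [-1.3  0.4 -0.3] q [-0.09  0.33 -0.24 -0.64 -0.95  0.08]
```

Home at 14.5 N with no further motion. Release and back off square to the slope.

send_rows(increments=[{"slide": [0, 0, 0], "dr": [0, 0, 0], "grip": 56}, {"slide": [-2, 0, 0], "dr": [0, 0, 0], "grip": 64}, {"slide": [-1, 0, 0], "dr": [0, 0, 0], "grip": 66}, {"slide": [0, 0, -10], "dr": [0, 0, 0], "grip": 66}, {"slide": [0, 0, -25], "dr": [0, 0, 0], "grip": 66}, {"slide": [0, 0, -40], "dr": [0, 0, 0], "grip": 50}, {"slide": [0, 0, -25], "dr": [0, 0, 0], "grip": 36}, {"slide": [0, 0, 0], "dr": [0, 0, 0], "grip": 36}])

```text
time_s: 11.45
tcp_pos: [506.6, -86.2, 232.2]
tcp_rot: [[-0.316, -0.931, 0.185], [-0.806, 0.366, 0.465], [-0.501, -0.002, -0.866]]
contact_force: [0.1, 0.8, 0.0]
opening: 35.9
finger_force: 0.0
```

```bash
sed -i '$a\    R13=RC@np.diag([-1,1,-1.])@cv2.Rodrigues(np.array([0,0,np.radians(13)]))[0]; print("lower knob:"); go([-60,-42,90],R13)' look.py; python3 look.py side7
```

```text
lens x hist [0, 0, 1, 5, 2, 29, 26, 13, 11, 15, 14, 18, 12, 13, 12] from -96 by 3
axis y,z,slopes [-0.969 -0.874  0.025  0.018] 228
pos [506.  -85.4 230.6] in cradle [ -2.3  -0.3 100.3] F cradle [-0.4 -0.8 -0.1] M [-0.95  0.41  0.01] open 35.9 t 11.5
turn (tool, deg) [0.09 0.06 0.01] then slide [ -2.3   0.3 100.3] q [-0.18  0.22 -0.15 -0.57 -1.15  0.03]
lower knob:
pos [506.  -85.4 230.6] in cradle [ -2.3  -0.3 100.3] F cradle [-0.4 -0.8 -0.1] M [-0.95  0.41  0.01] open 35.9 t 11.5
turn (tool, deg) [ 0.1   0.05 13.01] then slide [ 46.8 -53.6  10.3] q [-0.18  0.22 -0.15 -0.57 -1.15  0.03]
```

The tube stays on the stop. Go over the lower knob.

send_rows(increments=[{"slide": [0, 0, 0], "dr": [0, 0, 6.5], "grip": 30}, {"slide": [0, 0, 0], "dr": [0, 0, 6.5], "grip": 30}, {"slide": [16, -18, 3], "dr": [0, 0, 0], "grip": 30}, {"slide": [18, -20, 4], "dr": [0, 0, 0], "grip": 30}, {"slide": [13, -15.5, 3], "dr": [0, 0, 0], "grip": 30}, {"slide": [0, 0, 0], "dr": [0, 0, 0], "grip": 30}])

```text
time_s: 12.25
tcp_pos: [527.9, -142.5, 190.1]
tcp_rot: [[-0.521, -0.835, 0.177], [-0.702, 0.537, 0.468], [-0.486, 0.119, -0.866]]
contact_force: [0.2, 1.1, 0.5]
opening: 30.1
finger_force: 0.0
```

Run:
```python
from h import *
from station import capture
R13=RT@cv2.Rodrigues(np.array([0,0,np.radians(13)]))[0]
go([-60,-42,51],R13)
c=capture("side"); np.savez("side8.npz",**c); 
cv2.imwrite("pics/e1.png",crop(c,262,130,75,95,6))
K=proj(c,O+RC@np.array([-60,-42,52.])); print("knob px",K, (K-[262,130])*6)
g,X,I=cloud(c,265,140,335,235); Y=(X-O)@RC; m=(abs(Y[:,0]+60)<22)&(abs(Y[:,1]+42)<22)&(Y[:,2]>42)&(Y[:,2]<58)
p=Y[m]; d=np.linalg.svd(p[:,:2]-p[:,:2].mean(0))[2][0]; print(len(p),p.mean(0),np.degrees(np.arctan(d[1]/d[0])),cv2.minAreaRect(p[:,:2].astype(np.float32)))
```

```text
pos [ 527.9 -142.5  190.1] in cradle [-61.6 -41.7  87.7] F cradle [ 1.2  0.3 -0.1] M [-0.94  0.38 -0.  ] open 30.1 t 12.25
turn (tool, deg) [ 0.36 -0.06 -0.15] then slide [-1.7  0.  36.7] q [-0.28  0.34 -0.09 -0.58 -1.15 -0.08]
knob px [[305.25229783 194.81478862]] [[259.51378699 388.88873169]]
25 [-71.36592567 -41.76058669  50.38096355] -10.733864685049497 ((-68.81390380859375, -42.94969940185547), (9.20156192779541, 22.247732162475586), 70.20336151123047)
```

View pics/e1.png

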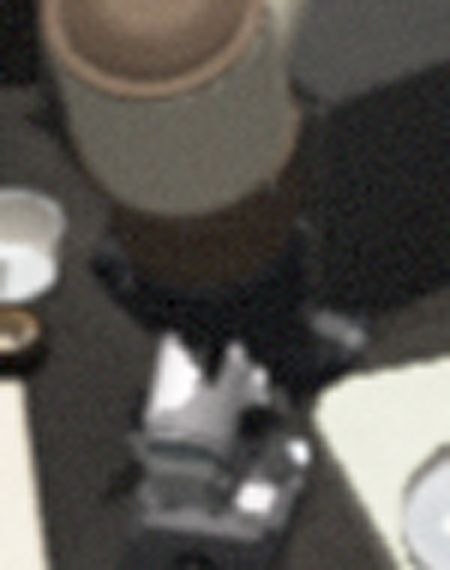

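The view shows the gripper over the lower knob (knob area at about side pixel (304,198)), partly hidden. Descend.

send_rows(increments=[{"slide": [-1, 0, 10], "dr": [0, 0, 0], "grip": 30}, {"slide": [-0.5, 0, 10], "dr": [0, 0, 0], "grip": 30}, {"slide": [0, 0, 7], "dr": [0, 0, 0], "grip": 30}, {"slide": [0, 0, 5], "dr": [0, 0, 0], "grip": 30}, {"slide": [0, 0, 2.5], "dr": [0, 0, 0], "grip": 30}, {"slide": [0, 0, 0], "dr": [0, 0, 0], "grip": 30}])

```text
time_s: 13.05
tcp_pos: [535.3, -124.9, 163.0]
tcp_rot: [[-0.518, -0.836, 0.18], [-0.703, 0.536, 0.467], [-0.487, 0.115, -0.866]]
contact_force: [-0.0, 0.6, 0.1]
opening: 29.9
finger_force: 0.0
```

Run:
```python
from h import *
R13=RT@cv2.Rodrigues(np.array([0,0,np.radians(13)]))[0]
go([-60,-42,51],R13)
```

```text
pos [ 535.3 -124.9  163. ] in cradle [-58.7 -42.   54.7] F cradle [ 0.5  0.2 -0.2] M [-0.9   0.35  0.02] open 29.9 t 13.05
turn (tool, deg) [ 0.2  -0.02  0.03] then slide [ 1.3 -0.3  3.7] q [-0.24  0.37 -0.13 -0.6  -1.09 -0.07]
```

send_rows(increments=[{"slide": [1.5, -0.3, 1.5], "dr": [0, 0, 0], "grip": 30}, {"slide": [0, 0, 1.5], "dr": [0, 0, 0], "grip": 30}, {"slide": [0, 0, 0], "dr": [0, 0, 0], "grip": 20}, {"slide": [0, 0, 0], "dr": [0, 0, 0], "grip": 8}, {"slide": [0, 0, 0], "dr": [0, 0, 0], "grip": 6}, {"slide": [0, 0, 0], "dr": [0, 0, 0], "grip": 6}, {"slide": [0, 0, 0], "dr": [0, 0, 0], "grip": 6}], newtons=30)

```text
time_s: 13.92
tcp_pos: [536.2, -125.4, 159.9]
tcp_rot: [[-0.518, -0.836, 0.183], [-0.703, 0.537, 0.466], [-0.487, 0.113, -0.866]]
contact_force: [4.0, -2.2, -2.2]
opening: 9.0
finger_force: 30.1
```

Run:
```python
from h import *
R13=RT@cv2.Rodrigues(np.array([0,0,np.radians(13)]))[0]
go([-60,-42,51],R13)
```

```text
pos [ 536.2 -125.4  159.9] in cradle [-60.3 -43.1  52. ] F cradle [-1.6 -4.6 -1.6] M [-1.86 -0.63 -0.83] open 9.0 t 13.93
turn (tool, deg) [ 0.04 -0.01  0.04] then slide [-0.1  1.1  1. ] q [-0.25  0.37 -0.13 -0.6  -1.08 -0.07]
```

The knob is gripped, about 1 mm off in y. Relax that and turn clockwise.

send_rows(increments=[{"slide": [0, -1.2, 0], "dr": [0, 0, 4], "grip": 6}, {"slide": [0, 0, 0], "dr": [0, 0, 8], "grip": 6}, {"slide": [0, 0, 0], "dr": [0, 0, 8], "grip": 6}, {"slide": [0, 0, 0], "dr": [0, 0, 8], "grip": 6}, {"slide": [0, 0, 0], "dr": [0, 0, 8], "grip": 6}, {"slide": [0, 0, 0], "dr": [0, 0, 8], "grip": 6}, {"slide": [0, 0, 0], "dr": [0, 0, 0], "grip": 6}])

```text
time_s: 14.8
tcp_pos: [535.7, -124.7, 160.1]
tcp_rot: [[-0.953, -0.244, 0.179], [-0.135, 0.873, 0.468], [-0.27, 0.422, -0.865]]
contact_force: [0.1, 1.1, 2.4]
opening: 8.9
finger_force: 30.6
```

```bash
cat > k.py <<'E'
from h import *
import sys
from station import get_state
x,y,a=map(float,sys.argv[1:4])
go([x,y,52],RT@cv2.Rodrigues(np.array([0,0,np.radians(a)]))[0])
s=get_state(); print("Mz cradle",(RC.T@np.array(s["ft_torque"])).round(2))
E
python3 k.py -60 -43 83
```

```text
pos [ 535.7 -124.7  160.1] in cradle [-59.8 -42.4  52. ] F cradle [2.1 0.3 1.6] M [-0.33  0.21 -0.05] open 8.9 t 14.8
turn (tool, deg) [ 0.19 -0.24 26.14] then slide [-0.6 -0.3 -0. ] q [-0.25  0.37 -0.13 -0.6  -1.08 -0.83]
Mz cradle [ 0.04  0.38 -0.08]
```

send_rows(increments=[{"slide": [0, 0, 0], "dr": [0, 0, 8], "grip": 6}, {"slide": [0, 0, 0], "dr": [0, 0, 8], "grip": 6}, {"slide": [0, 0, 0], "dr": [0, 0, 6], "grip": 6}, {"slide": [0, 0, 0], "dr": [0, 0, 3], "grip": 6}, {"slide": [0, 0, 0], "dr": [0, 0, 0], "grip": 6}])

```text
time_s: 15.42
tcp_pos: [535.7, -124.2, 160.4]
tcp_rot: [[-0.967, 0.181, 0.179], [0.246, 0.848, 0.469], [-0.067, 0.498, -0.865]]
contact_force: [-0.4, 3.1, 5.7]
opening: 9.5
finger_force: 30.8
```

```bash
python3 k.py -60 -43 83
```

```text
pos [ 535.7 -124.2  160.4] in cradle [-59.3 -42.2  52. ] F cradle [5.2 1.5 3.5] M [0.58 0.27 0.17] open 9.5 t 15.43
turn (tool, deg) [ 0.19 -0.3   1.19] then slide [-0.7 -0.8 -0. ] q [-0.25  0.37 -0.13 -0.6  -1.09 -1.27]
Mz cradle [ 0.49 -0.44 -0.08]
```

send_rows(increments=[{"slide": [0, 0, 0], "dr": [0, 0, 2], "grip": 6}, {"slide": [0, 0, 0], "dr": [0, 0, 2], "grip": 6}, {"slide": [0, 0, 0], "dr": [0, 0, 2], "grip": 6}, {"slide": [0, 0, 0], "dr": [0, 0, 0], "grip": 6}])

```text
time_s: 15.92
tcp_pos: [535.8, -124.1, 160.4]
tcp_rot: [[-0.943, 0.281, 0.179], [0.333, 0.818, 0.469], [-0.015, 0.502, -0.865]]
contact_force: [0.2, 3.6, 5.1]
opening: 8.9
finger_force: 30.8
```

```bash
python3 k.py -60 -43 83
```

```text
pos [ 535.8 -124.1  160.4] in cradle [-59.1 -42.2  52. ] F cradle [5.5 1.1 2.7] M [0.69 0.29 0.23] open 8.9 t 15.93
turn (tool, deg) [ 0.18 -0.3  -4.8 ] then slide [-0.7 -1.  -0. ] q [-0.24  0.37 -0.13 -0.6  -1.09 -1.37]
Mz cradle [ 0.57 -0.54 -0.06]
```

send_rows(increments=[{"slide": [0, 0, 0], "dr": [0, 0, 2], "grip": 6}, {"slide": [0, 0, 0], "dr": [0, 0, 2], "grip": 6}, {"slide": [0, 0, 0], "dr": [0, 0, 0], "grip": 6}])

```text
time_s: 16.3
tcp_pos: [535.7, -124.1, 160.5]
tcp_rot: [[-0.922, 0.343, 0.178], [0.387, 0.794, 0.469], [0.019, 0.502, -0.865]]
contact_force: [-0.1, 4.1, 5.4]
opening: 9.2
finger_force: 35.1
```

```bash
python3 k.py -60 -43 83
python3 - <<'E'
from h import *
from station import capture
c=capture("side"); np.savez("side9.npz",**c); t=capture("top"); np.savez("top9.npz",**t)
cv2.imwrite("pics/f1.png",np.hstack([crop(c,262,150,75,75,6),crop(t,200,165,58,75,6)]))
E
```

```text
pos [ 535.7 -124.1  160.5] in cradle [-59.1 -42.1  52. ] F cradle [5.9 1.6 2.8] M [0.57 0.04 0.9 ] open 9.2 t 16.3
turn (tool, deg) [ 0.15 -0.33 -8.63] then slide [-0.8 -1.   0. ] q [-0.24  0.37 -0.13 -0.6  -1.09 -1.44]
Mz cradle [ 0.66 -0.51  0.66]
```

View pics/f1.png

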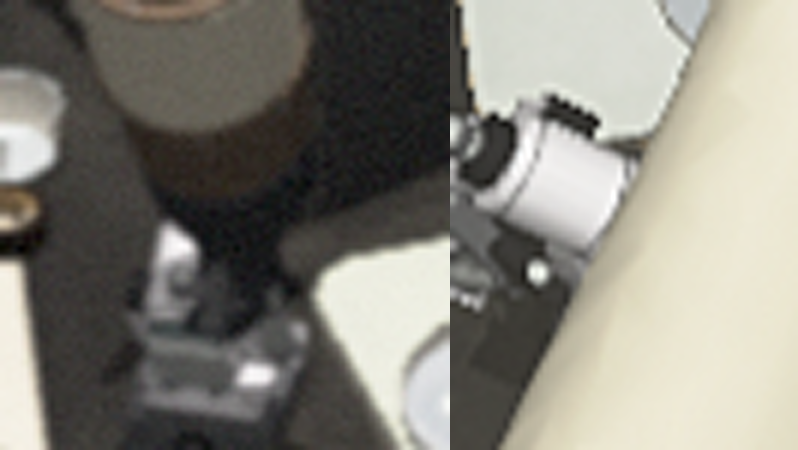

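The side image shows the arm across the tube at the lens end (about pixel (295,200)). The resisting moment is 0.66 N m, so the end stop is reached. Release and retract.

send_rows(increments=[{"slide": [0, 0, 0], "dr": [0, 0, 0], "grip": 20}, {"slide": [0, 0, 0], "dr": [0, 0, 0], "grip": 30}, {"slide": [0, 0, -6], "dr": [0, 0, 0], "grip": 30}, {"slide": [0, 0, -20], "dr": [0, 0, 0], "grip": 30}, {"slide": [0, 0, -20], "dr": [0, 0, -9], "grip": 30}, {"slide": [0, 0, -10], "dr": [0, 0, -9.5], "grip": 30}, {"slide": [0, 0, 0], "dr": [0, 0, -9.5], "grip": 30}, {"slide": [0, 0, 0], "dr": [0, 0, -9.5], "grip": 30}])

```text
time_s: 17.4
tcp_pos: [526.0, -152.1, 208.4]
tcp_rot: [[-0.94, -0.288, 0.181], [-0.176, 0.867, 0.466], [-0.291, 0.407, -0.866]]
contact_force: [0.1, 0.0, 0.6]
opening: 29.7
finger_force: 0.0
```

```bash
python3 look.py side10; python3 k.py 60 42 16;python3 - <<'E'
from h import *
c=load("side10.npz")
g,X,I=cloud(c,265,140,335,235); Y=(X-O)@RC
m=(Y[:,0]>-85)&(Y[:,0]<-40)&(Y[:,1]>-62)&(Y[:,1]<20)&(Y[:,2]>28)&(Y[:,2]<40); p=Y[m]; d=np.linalg.svd(p[:,:2]-p[:,:2].mean(0))[2][0]
print(len(p),p.mean(0).round(1),"arm dir",np.degrees(np.arctan2(d[1],d[0])).round(1),cv2.minAreaRect(p[:,:2].astype(np.float32)))
E
```

```text
lens x hist [0, 0, 1, 6, 7, 27, 24, 12, 16, 9, 5, 5, 1, 5, 7] from -96 by 3
axis y,z,slopes [-0.687 -0.689  0.022 -0.018] 126
pos [ 526.  -152.   208.3] in cradle [-60.8 -43.3 108.2] F cradle [-0.4  0.7  0.1] M [-0.94  0.32  0.03] open 30.2 t 17.45
turn (tool, deg) [  0.17  -0.06 -53.97] then slide [-60.8  43.3 108.2] q [-0.29  0.33 -0.07 -0.57 -1.19 -0.8 ]
lower knob:
pos [ 526.  -152.   208.3] in cradle [-60.8 -43.3 108.2] F cradle [-0.4  0.7  0.1] M [-0.94  0.32  0.03] open 30.2 t 17.45
turn (tool, deg) [  0.15  -0.08 -40.97] then slide [-0.5  1.5 18.2] q [-0.29  0.33 -0.07 -0.57 -1.19 -0.8 ]
pos [ 526.  -152.   208.3] in cradle [-60.8 -43.3 108.2] F cradle [-0.4  0.7  0.1] M [-0.94  0.32  0.03] open 30.2 t 17.45
turn (tool, deg) [  0.15  -0.08 -37.97] then slide [-92.6 115.3  56.2] q [-0.29  0.33 -0.07 -0.57 -1.19 -0.8 ]
Mz cradle [-0.03  0.99  0.05]
63 [-66.4 -19.8  33.4] arm dir -96.1 ((-64.04228210449219, -23.95314598083496), (16.057649612426758, 56.391090393066406), 0.24199451506137848)
```

The lower arm now lies square across the tube. Now over to the upper knob.

send_rows(increments=[{"slide": [0, 0, 0], "dr": [0, 0, -9.5], "grip": 30}, {"slide": [0, 0, 0], "dr": [0, 0, -9.5], "grip": 30}, {"slide": [0, 0, 0], "dr": [0, 0, -9.5], "grip": 30}, {"slide": [0, 0, 0], "dr": [0, 0, -9.5], "grip": 30}, {"slide": [-26, 32, 0], "dr": [0, 0, 0], "grip": 30}, {"slide": [-34, 42, 0], "dr": [0, 0, 0], "grip": 30}, {"slide": [-26, 33, 5], "dr": [0, 0, 0], "grip": 30}, {"slide": [-6.5, 8.5, 5], "dr": [0, 0, 0], "grip": 30}])

```text
time_s: 18.45
tcp_pos: [487.4, -16.9, 262.2]
tcp_rot: [[-0.567, -0.804, 0.182], [-0.669, 0.578, 0.467], [-0.481, 0.143, -0.865]]
contact_force: [0.1, 0.0, -0.6]
opening: 29.9
finger_force: 0.0
```

```bash
python3 k.py 60 42 16;python3 - <<'E'
from h import *
from station import capture
c=capture("side"); np.savez("side11.npz",**c)
for f,b in(("side11.npz",0),("side10.npz",0)):
    c=load(f); g,X,I=cloud(c,265,140,335,235); Y=(X-O)@RC
    for n,m in(("upper knob",(abs(Y[:,0]-60)<25)&(abs(Y[:,1]-42)<22)&(Y[:,2]>42)&(Y[:,2]<56)),("lower arm",(Y[:,0]>-85)&(Y[:,0]<-40)&(Y[:,1]>-35)&(Y[:,1]<20)&(Y[:,2]>28)&(Y[:,2]<40))):
        p=Y[m]
        if len(p)<8: continue
        d=np.linalg.svd(p[:,:2]-p[:,:2].mean(0))[2][0]; print(f,n,len(p),p.mean(0).round(1),np.degrees(np.arctan(d[1]/d[0])).round(1),cv2.minAreaRect(p[:,:2].astype(np.float32)))
E
```

```text
pos [487.4 -16.9 262.2] in cradle [62.8 42.1 99.1] F cradle [-0.2 -0.1 -0.5] M [-0.91  0.35 -0.01] open 29.9 t 18.45
turn (tool, deg) [ 0.11  0.06 -0.37] then slide [ 2.6 -0.8 47.1] q [-0.03  0.12 -0.21 -0.55 -1.12 -0.42]
Mz cradle [-0.01  0.97 -0.01]
side11.npz upper knob 35 [50.6 41.6 49.1] -16.4 ((51.68528366088867, 41.910621643066406), (11.798515319824219, 26.998001098632812), 81.76496124267578)
side11.npz lower arm 52 [-65.5 -11.5  33.7] 86.0 ((-65.31001281738281, -13.300697326660156), (38.335662841796875, 14.286927223205566), 86.80409240722656)
side10.npz lower arm 49 [-65.5 -13.   33.4] 84.9 ((-63.8669548034668, -15.304134368896484), (15.903647422790527, 39.172935485839844), 1.32512366771698)
```

send_rows(increments=[{"slide": [1.5, -0.5, 12], "dr": [0, 0, 0], "grip": 30}, {"slide": [1, -0.3, 12], "dr": [0, 0, 0], "grip": 30}, {"slide": [0, 0, 10], "dr": [0, 0, 0], "grip": 30}, {"slide": [0, 0, 6], "dr": [0, 0, 0], "grip": 30}, {"slide": [0, 0, 3], "dr": [0, 0, 0], "grip": 30}, {"slide": [0, 0, 2], "dr": [0, 0, 0], "grip": 30}, {"slide": [0, 0, 0], "dr": [0, 0, 0], "grip": 30}])

```text
time_s: 19.38
tcp_pos: [495.2, 0.7, 220.3]
tcp_rot: [[-0.568, -0.803, 0.181], [-0.669, 0.578, 0.467], [-0.479, 0.144, -0.866]]
contact_force: [-0.6, 0.5, -0.5]
opening: 30.0
finger_force: 0.0
```

```bash
python3 k.py 60 42 16
```

```text
pos [495.2   0.7 220.3] in cradle [58.5 41.2 53.2] F cradle [-0.   0.7 -0.5] M [-0.94  0.35 -0.01] open 30.0 t 19.38
turn (tool, deg) [ 0.18 -0.01 -0.46] then slide [-1.3  1.2  1.2] q [ 0.    0.17 -0.25 -0.58 -1.02 -0.39]
Mz cradle [-0.02  1.   -0.  ]
```

send_rows(increments=[{"slide": [-1, 0.8, 1], "dr": [0, 0, 0], "grip": 30}, {"slide": [0, 0, 0], "dr": [0, 0, 0], "grip": 18}, {"slide": [0, 0, 0], "dr": [0, 0, 0], "grip": 8}, {"slide": [0, 0, 0], "dr": [0, 0, 0], "grip": 6}, {"slide": [0, 0, 0], "dr": [0, 0, 0], "grip": 6}, {"slide": [0, 0, 0], "dr": [0, 0, 0], "grip": 6}], newtons=30)

```text
time_s: 20.12
tcp_pos: [495.1, 2.4, 220.2]
tcp_rot: [[-0.568, -0.803, 0.18], [-0.669, 0.578, 0.467], [-0.479, 0.145, -0.866]]
contact_force: [-2.8, 0.1, 3.6]
opening: 9.1
finger_force: 30.2
```

```bash
python3 k.py 60 42 16
```

```text
pos [495.1   2.4 220.2] in cradle [59.7 42.  52.4] F cradle [1.  2.7 3.6] M [-0.25  0.82  0.31] open 9.1 t 20.12
turn (tool, deg) [ 0.21 -0.02 -0.46] then slide [-0.3  0.1  0.4] q [ 0.01  0.17 -0.25 -0.58 -1.02 -0.39]
Mz cradle [ 0.74  0.53 -0.07]
```

Gripped. Turn clockwise.

send_rows(increments=[{"slide": [0, 0, 0], "dr": [0, 0, 4], "grip": 6}, {"slide": [0, 0, 0], "dr": [0, 0, 8], "grip": 6}, {"slide": [0, 0, 0], "dr": [0, 0, 8], "grip": 6}, {"slide": [0, 0, 0], "dr": [0, 0, 8], "grip": 6}, {"slide": [0, 0, 0], "dr": [0, 0, 8], "grip": 6}, {"slide": [0, 0, 0], "dr": [0, 0, 8], "grip": 6}, {"slide": [0, 0, 0], "dr": [0, 0, 8], "grip": 6}, {"slide": [0, 0, 0], "dr": [0, 0, 8], "grip": 6}])

```text
time_s: 21.12
tcp_pos: [495.0, 2.5, 220.3]
tcp_rot: [[-0.979, 0.094, 0.18], [0.169, 0.868, 0.467], [-0.112, 0.488, -0.866]]
contact_force: [-3.2, 1.2, 4.3]
opening: 9.2
finger_force: 30.2
```

```bash
python3 k.py 60 42 88
```

```text
pos [495.    2.5 220.3] in cradle [59.8 42.2 52.4] F cradle [2.1 3.4 3.8] M [-0.23  0.83  0.57] open 9.2 t 21.12
turn (tool, deg) [ 0.08 -0.23 11.33] then slide [-0.2  0.2  0.4] q [ 0.01  0.17 -0.25 -0.58 -1.02 -1.45]
Mz cradle [0.88 0.52 0.15]
```

send_rows(increments=[{"slide": [0, 0, 0], "dr": [0, 0, 4], "grip": 6}, {"slide": [0, 0, 0], "dr": [0, 0, 4], "grip": 6}, {"slide": [0, 0, 0], "dr": [0, 0, 2], "grip": 6}, {"slide": [0, 0, 0], "dr": [0, 0, 2], "grip": 6}, {"slide": [0, 0, 0], "dr": [0, 0, 0], "grip": 6}])

```text
time_s: 21.75
tcp_pos: [495.0, 2.5, 220.3]
tcp_rot: [[-0.939, 0.292, 0.18], [0.343, 0.815, 0.467], [-0.01, 0.501, -0.866]]
contact_force: [-3.1, 0.4, 5.2]
opening: 9.3
finger_force: 30.3
```

```bash
python3 k.py 60 42 88
```

```text
pos [495.    2.5 220.3] in cradle [59.8 42.2 52.4] F cradle [1.9 3.  4.9] M [-0.02  1.02  0.51] open 9.3 t 21.75
turn (tool, deg) [ 0.06 -0.23 -0.46] then slide [-0.2  0.2  0.4] q [ 0.01  0.17 -0.25 -0.58 -1.02 -1.65]
Mz cradle [ 1.07  0.39 -0.03]
```

send_rows(increments=[{"slide": [0, 0, 0], "dr": [0, 0, 1.5], "grip": 6}, {"slide": [0, 0, 0], "dr": [0, 0, 1.5], "grip": 6}, {"slide": [0, 0, 0], "dr": [0, 0, 0], "grip": 6}])

```text
time_s: 22.12
tcp_pos: [495.0, 2.5, 220.3]
tcp_rot: [[-0.924, 0.339, 0.18], [0.383, 0.797, 0.467], [0.015, 0.5, -0.866]]
contact_force: [-4.6, 0.6, 5.7]
opening: 9.0
finger_force: 33.6
```

```bash
python3 k.py 60 42 91
```

```text
pos [495.    2.5 220.3] in cradle [59.9 42.1 52.4] F cradle [1.9 4.5 5.5] M [-0.04  0.81  1.02] open 9.0 t 22.12
turn (tool, deg) [ 0.03 -0.24 -0.32] then slide [-0.1  0.1  0.4] q [ 0.01  0.17 -0.25 -0.58 -1.02 -1.7 ]
Mz cradle [1.15 0.33 0.51]
```

The upper clamp is at its end stop (moment up to 0.5 N m at the same angle as the lower). One last nudge, then release and retract.

send_rows(increments=[{"slide": [0, 0, 0], "dr": [0, 0, 0.7], "grip": 6}, {"slide": [0, 0, 0], "dr": [0, 0, 0], "grip": 20}, {"slide": [0, 0, 0], "dr": [0, 0, 0], "grip": 30}, {"slide": [0, 0, -6], "dr": [0, 0, 0], "grip": 30}, {"slide": [0, 0, -20], "dr": [0, 0, 0], "grip": 30}, {"slide": [0, 0, -40], "dr": [0, 0, 0], "grip": 30}, {"slide": [0, 0, -50], "dr": [0, 0, 0], "grip": 30}, {"slide": [0, 0, -30], "dr": [0, 0, 0], "grip": 30}])

```text
time_s: 23.12
tcp_pos: [469.0, -67.2, 349.0]
tcp_rot: [[-0.918, 0.351, 0.184], [0.396, 0.791, 0.465], [0.018, 0.5, -0.866]]
contact_force: [-0.3, 0.2, -0.1]
opening: 30.0
finger_force: 0.0
```

```bash
python3 k.py 60 42 91
```

```text
pos [469.  -67.2 349. ] in cradle [ 59.8  40.7 201. ] F cradle [ 0.1  0.3 -0.1] M [-0.95  0.36 -0.02] open 30.0 t 23.12
turn (tool, deg) [ 0.03  0.03 -1.11] then slide [  1.3   0.2 149. ] q [-0.14  0.06 -0.06 -0.52 -1.35 -1.75]
Mz cradle [-0.02  1.01 -0.01]
```

Swing away to uncover the top view for a final check.

send_rows(increments=[{"slide": [-12, -24, -14], "dr": [0, 0, 0], "grip": 30}, {"slide": [-20, -40, -23], "dr": [0, 0, 0], "grip": 30}, {"slide": [-20, -40, -23], "dr": [0, 0, 0], "grip": 30}, {"slide": [-20, -40, -23], "dr": [0, 0, 0], "grip": 30}, {"slide": [-20, -40, -23], "dr": [0, 0, 0], "grip": 30}, {"slide": [-20, -40, -23], "dr": [0, 0, 0], "grip": 30}, {"slide": [-10, -20, -12], "dr": [0, 0, 0], "grip": 30}, {"slide": [0, 0, 0], "dr": [0, 0, 0], "grip": 30}])

```text
time_s: 24.12
tcp_pos: [469.3, -375.0, 342.3]
tcp_rot: [[-0.917, 0.356, 0.18], [0.398, 0.79, 0.467], [0.024, 0.5, -0.866]]
contact_force: [0.9, -0.7, -0.6]
opening: 29.9
finger_force: 0.0
```

Run:
```python
from h import *
from station import capture
from look import lens
s=capture("side");t=capture("top"); np.savez("sF.npz",**s); np.savez("tF.npz",**t); lens(s)
cv2.imwrite("pics/g1.png",np.hstack([crop(t,185,165,100,75,5),crop(s,270,150,60,75,5)]))
for n,c,b in(("t",t,(185,160,290,245)),("s",s,(265,140,335,235))):
    g,X,I=cloud(c,*b); Y=(X-O)@RC
    for k,sg in(("low",-1),("up",1)):
        Z=Y*[sg,sg,1]; m=(abs(Z[:,0]-60)<24)&(Z[:,1]>-16)&(Z[:,1]<34)&(Z[:,2]>27)&(Z[:,2]<41); p=Y[m]
        if len(p)>8: d=np.linalg.svd(p[:,:2]-p[:,:2].mean(0))[2][0]; print(n,k,len(p),p.mean(0).round(1),"line",np.degrees(np.arctan2(d[1],d[0])).round(1))
a=load("top0.npz"); d=np.abs(a["image"].astype(int)-t["image"]).max(2)
print("changed px: cup",(d[232:262,125:158]>40).sum(),"tape",(d[240:264,158:188]>40).sum(),"caliper",(d[190:270,275:300]>40).sum(),"cap",(d[240:268,400:428]>40).sum())
```

```text
lens x hist [0, 0, 0, 0, 1, 7, 11, 7, 4, 7, 1, 0, 0, 0, 0] from -96 by 3
axis y,z,slopes [-0.634 -0.937  0.035  0.061] 30
t low 94 [-56.2 -12.   32.8] line 94.1
t up 92 [63.7 10.3 33.2] line 82.7
s low 19 [-67.8 -22.5  33.6] line -94.0
changed px: cup 0 tape 0 caliper 35 cap 511
```

View pics/g1.png

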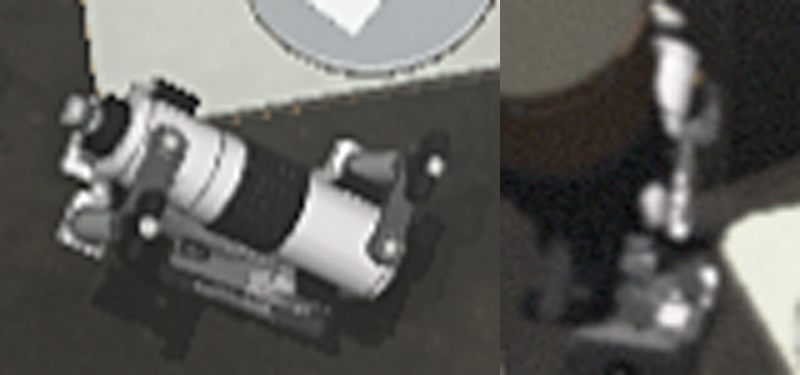

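The top view shows the tube seated. Both arms lie across it and parallel once parallax is allowed for (lower tip at crop (388,247), upper tip at (170,143)). The lens end is at the stop and the bystanders are untouched: cup and tape show no changed pixels, and the arm now covers the cap's place in the picture. Handing in.

```bash
python3 -c "
from station import sign_off
print(sign_off())"
```

```text
the job is handed in; nothing more can be done
None
```

The job is handed in: the collimator lies in the V-blocks with its lens end on the stop (pushed home at about 15 N), both clamps are turned to their end stops, the cup, tape, caliper and cap were left alone (the cap was hidden by the arm in the last picture), and the arm finished clear at about 24 s.

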